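Stack the glaze dishes on their boards

TASK

Clear up the bench by stacking the five white glaze dishes: the three round ones in one stack in the middle of the round board and the two square ones in one stack in the middle of the square board, in each stack the largest at the bottom and the smallest on top. Every dish must stand level with its foot fully down in the well of the dish below, the square ones squared up with their board; never let a dish tip over, and leave the paper cup, the glass jar and the tape roll where they are.

Things in the scene. Friction and masses are not known exactly. Their poses are not given: they have to be found in the camera images.
- round_large: Largest of three round dishes, about 160 g: white ceramic footed dish, 30 mm tall, origin at its underside centre, z up. Foot 14 mm high, above it a wider straight-sided body to grip; 12 mm deep well on top. Body diameter 68 mm, foot diameter 54 mm, wall 5 mm (well diameter 58 mm).
- round_medium: Middle one of three round dishes: white ceramic footed dish, 30 mm tall, origin at its underside centre, z up. Foot 14 mm high, above it a wider straight-sided body to grip; 12 mm deep well on top. Body diameter 56 mm, foot diameter 46 mm, wall 5 mm (well diameter 46 mm). Foot has 6 mm play all round in the large round dish's well; seated, its underside is 18 mm above that dish's.
- round_small: Smallest of three round dishes: white ceramic footed dish, 30 mm tall, origin at its underside centre, z up. Foot 14 mm high, above it a wider straight-sided body to grip; 12 mm deep well on top. Body diameter 44 mm, foot diameter 34 mm, wall 4 mm (well diameter 36 mm). Foot has 6 mm play all round in the medium round dish's well; seated, its underside is 18 mm above that dish's.
- square_large: Larger of two square dishes: white ceramic footed dish, 30 mm tall, origin at its underside centre, z up. Foot 14 mm high, above it a wider straight-sided body to grip; 12 mm deep well on top. Body 64 x 64 mm, foot 54 x 54 mm, wall 5 mm (well 54 x 54 mm); x and y axes parallel to its sides.
- square_small: Smaller of two square dishes: white ceramic footed dish, 30 mm tall, origin at its underside centre, z up. Foot 14 mm high, above it a wider straight-sided body to grip; 12 mm deep well on top. Body 50 x 50 mm, foot 42 x 42 mm, wall 4.5 mm (well 41 x 41 mm); x, y axes along its sides. Foot has 6 mm play all round in the large square dish's well; seated, its underside is 18 mm above that dish's.
- round_board: Flat round plywood board, diameter 100 mm, 8 mm thick, fixed to the bench; origin at the centre of its underside, on the bench top.
- square_board: Flat square plywood board, 100 x 100 mm, 8 mm thick, fixed to the bench; origin at the centre of its underside, on the bench top; x and y axes parallel to its sides.
- paper_cup: Bystander: open brown paper cup, 60 mm tall, rim diameter 60 mm, origin at the centre of its underside. Loose; leave it standing where it is.
- jar: Bystander: closed glass jar with a black cap, 60 mm tall, diameter 54 mm, origin at the centre of its underside. Loose; leave it standing where it is.
- tape_roll: Bystander: roll of yellow tape lying flat, 24 mm high, outer diameter 66 mm, hole 40 mm, origin at the centre of its underside. Loose; leave it where it is.
There are look-alikes about, which are no part of the job. What is shaped like the square_board but blue is not meant. Leave any grey look-alike of the round_board alone.

How it is judged:
By the outcome, as a careful person would: the job done as asked, in the order asked, and still so for the second after the job is handed in, with the robot touching nothing.
It also fails if it takes over 106 s, if anything falls off the work surface, if the arm or the gripper's body presses on something with over 40 N, if the wrist force passes 120 N, or if a joint passes its speed limit or range.

ROBOT

A 7-joint arm with a two-finger parallel gripper is mounted at the origin on the work surface. World frame = base frame: x ahead of the robot, y to its left, z up, the work surface at z = 0. Lengths are in m, angles in rad, forces in N, time in s.
With the tool pointing down it reaches from about 0.4 to 0.875 m from the base axis. Payload 19.3 kg.
Tool frame: the origin (TCP) lies midway between the tips of the shut fingers; the grasp point (between the pads) lies 19 mm behind it (bot.pinch_z is the distance from the TCP to the grasp point, in m); z points along the fingers, y is the direction in which the jaws open and shut (so a half turn about z gives the same grasp; the last joint's range is limited). The gripper opens to 85 mm and grips with 20 to 120 N. Pads are 22 mm wide; open, the fingers measure 114 mm over their backs; the gripper's body (76 mm by 85 mm) begins 54 mm behind the grasp point. The pads swing forward as they close: fully open they stand 13 mm farther back than shut.
Start: joints at [1.204, 0.521, -0.036, 1.599, 0.021, 1.021, -0.113], TCP at [0.183, -0.598, 0.231] pointing down, gripper open.
Joint ranges: [-2.91, 2.91], [-0.3, 2.13], [-1.5, 1.42], [0.17, 2.43], [-1.26, 4.41], [0.16, 1.93], [-2.52, 2.52]. Speed limits (rad/s): [1.89, 1.89, 2.39, 2.39, 3.01, 3.01, 3.01].

INTERFACE

Orientations are given as [roll, pitch, yaw] about the fixed x, y, z axes, in that order (R = Rz(yaw) Ry(pitch) Rx(roll)).
In Python, from workcell import bot gives the robot as it stands. The module is installed in compiled form; this text tells all that it offers.
- The arm moves only by the tool move_arm, never from a script. Its argument "moves" is text: rows parted by semicolons, each of 4 numbers parted by spaces: the shift along the tool's x, y, z in mm, then the turn about the tool's z in rad. In form: dx dy dz yaw; .... A call has exactly 10 rows; each row is the pose to reach, as a shift and turn from the pose commanded when the call began, along the tool's axes at that moment; what a row does not reach only later rows make up. A row lasts 1/12 s, in which the tool goes at most 41.7 mm and 7.16 degrees, less where a joint would pass 70% of its speed; a pose out of reach is approached as far as the arm can. A call with a gripper value outside its range is refused whole. "grip" is the opening, from 0 (shut) to 1 (fully open), set as the call begins (left out, the last holds). The fingers move at their own pace and stop on an object; "grip_force" is the grip in N (left out, the last holds). Time passes only in rows, so rows that repeat a pose let the fingers close, or fill a call up. It gives the time, the measured TCP pose, the force and the opening at its end, in the units of the state.
- bot.observe(): the state, without advancing time (a new reading comes with each control period).
- bot.grab_frame(name): name is "side" or "top"; returns a dict with "frame" (420x560x3 uint8, red, green, blue), "z_map" (420x560 float32, m along the optical axis (not along the pixel's ray), 0 where there is no reading), "K" (3x3 intrinsics, pixels), "dist" ([k1, k2, p1, p2, k3] as OpenCV has them; the pictures are not rectified), "eye" and "attitude" of the camera in the world. Camera axes: x right, y up, looking along -z (the intrinsics and any distortion apply to the point x, -y, -z); pixel columns grow to the right and rows downward; lengths in m; the calibration is good to about 2 mm. A picture is of the moment at which its call begins.
- bot.job_done(): hands the job in, once; it reports no verdict.
Trained networks look in a picture, given as the dict that the camera call returned (one of the last four; its "shot" number tells which), for a name from the list of things; names that differ only in an ending like _2 or _b are one class to them, and where a whole thing is asked for, a point or a joint stands for the part that bears it (a point fixed in the world has none). Each returns a list of dicts, best first, with "conf" (0 to 1); they miss things now and then, are a little off and sometimes report something else, mostly with a low value. They report only what shows in the picture. A call takes as long as a camera call. They do not tell look-alikes from the thing itself.
- bot.search_frame(picture, label): "at" ([column, row] in pixels, amid what is visible of it).
- bot.pinpoint(picture, label): "at" ([column, row] in pixels: a listed point, or the origin of a listed thing).
The state is a dict: "clock": time; "qpos": joint angles; "qd": joint speeds; "joint_efforts": joint torques, N m; "position": TCP position; "tool_rot": TCP orientation; "force": force on the tool from outside, world axes, zero at the start; "moment": the same for the moment, N m; "grip_width": finger opening in m.
Only numpy, scipy, OpenCV 4.12 (cv2) and the standard library are available. Lean on these libraries where they do the work, as an engineer would, in place of code of your own. Each camera call takes 0.05 s, during which the arm holds its last target. There are 200 camera calls.

## Working session

There is one attempt and no reset: what is moved stays moved. The work goes in short steps, Python scripts to look and compute and a tool call to move; the robot and the scene stay as the last step left them, time stands still between calls to the robot, and variables do not carry over. Pictures are saved under pics/ and viewed, about 12 in all and at most 16, crops included, and the job is handed in when it is done.

Besides the shell and the picture viewer there is one more tool, called after ">>>" as name(argument=value, ...) on one line, values as JSON. move_arm: Moves the arm, as the interface text tells. Its arguments: {"type":"object","properties":{"moves":{"type":"string"},"grip":{"type":"number"},"grip_force":{"type":"number"}},"required":["moves"]}

```bash
mkdir -p pics; cat > h.py <<'E'
import numpy as np, cv2
from scipy.spatial.transform import Rotation as R
from workcell import bot
def rot(a):
    a=np.array(a,float)
    if a.shape==(3,3): return a
    return R.from_euler('xyz',a).as_matrix() if a.size==3 else R.from_quat(a).as_matrix()
def cloud(p):
    z=p['z_map']; h,w=z.shape
    v,u=np.mgrid[:h,:w]
    n=cv2.undistortPoints(np.stack([u,v],-1).reshape(-1,1,2).astype(np.float64),p['K'],np.array(p['dist'])).reshape(h,w,2)
    c=np.stack([n[...,0]*z,-n[...,1]*z,-z],-1)
    P=c@rot(p['attitude']).T+np.array(p['eye']); P[z==0]=np.nan
    return P
def proj(p,X):
    c=(np.atleast_2d(X)-np.array(p['eye']))@rot(p['attitude'])
    c=c*[1,-1,-1]
    return cv2.projectPoints(c.astype(float),np.zeros(3),np.zeros(3),p['K'],np.array(p['dist']))[0].reshape(-1,2)
def save(p,n): cv2.imwrite('pics/'+n,p['frame'][...,::-1])
E
python3 - <<'E'
from h import *
s=bot.observe();print({k:np.round(v,3).tolist() for k,v in s.items()})
for n in('top','side'):
    p=bot.grab_frame(n);save(p,n+'0.png');np.save(n+'0.npy',p,allow_pickle=True)
    print(n,p['eye'],p['attitude'],p['K'].tolist() if hasattr(p['K'],'tolist') else p['K'],p['dist'])
    P=cloud(p)
    for l in 'round_large round_medium round_small square_large square_small round_board square_board paper_cup jar tape_roll'.split():
        for d in bot.search_frame(p,l)[:3]:
            c,r=np.int32(np.round(d['at'])); print(l,round(d['conf'],2),c,r,np.round(P[min(r,419),min(c,559)],3))
E
```

```text
{'clock': 0.0, 'qpos': [1.204, 0.522, -0.036, 1.6, 0.021, 1.021, -0.113], 'qd': [0.001, -0.001, 0.0, -0.001, -0.0, 0.0, -0.001], 'joint_efforts': [-0.0, -92.711, 1.98, -36.992, 0.018, 0.008, 0.0], 'position': [0.183, -0.597, 0.231], 'tool_rot': [-3.14, 0.0, 0.297], 'force': [-0.224, -0.49, -1.03], 'moment': [-0.027, -0.011, -0.056], 'grip_width': 0.085}
top [ 0.26106932 -0.05775999  1.57377027] [ 0.1390396   0.0107651  -1.59532035] [[512.2216508842918, 0.0, 285.5556789949736], [0.0, 512.2216508842918, 214.30614891337905], [0.0, 0.0, 1.0]] [0.05799807 0.         0.         0.         0.        ]
round_large 0.96 245 228 [0.439 0.078 0.027]
round_medium 0.63 378 173 [ 0.601 -0.335  0.016]
round_small 0.63 294 220 [ 0.461 -0.072  0.017]
square_large 0.71 202 229 [0.441 0.21  0.016]
square_small 0.76 332 172 [ 0.608 -0.194  0.016]
square_small 0.24 286 174 [ 0.608 -0.051  0.008]
round_board 0.63 287 175 [ 0.602 -0.054  0.017]
square_board 0.75 371 272 [ 0.297 -0.3    0.011]
square_board 0.72 382 220 [ 0.455 -0.342  0.006]
square_board 0.64 426 261 [ 0.327 -0.466  0.014]
paper_cup 0.53 24
[... 317 characters left out ...]
448539  0.          0.          0.          0.        ]
round_large 0.73 268 185 [0.451 0.074 0.017]
round_medium 0.82 359 323 [ 0.599 -0.329  0.02 ]
round_small 0.59 276 226 [ 0.458 -0.064  0.018]
square_large 0.96 258 151 [0.434 0.205 0.021]
square_small 0.78 349 270 [ 0.607 -0.202  0.017]
square_small 0.2 335 225 [ 0.602 -0.067  0.008]
round_board 0.71 335 227 [ 0.601 -0.073  0.008]
round_board 0.62 282 271 [ 0.458 -0.186  0.011]
square_board 0.95 206 325 [ 0.289 -0.296  0.009]
square_board 0.76 234 400 [ 0.341 -0.448  0.01 ]
paper_cup 0.93 325 174 [0.605 0.092 0.024]
jar 0.92 317 149 [0.596 0.175 0.04 ]
jar 0.65 334 226 [ 0.599 -0.073  0.011]
tape_roll 0.62 273 230 [ 0.449 -0.075  0.018]
```

```bash
python3 - <<'E'
import cv2
a=cv2.imread('pics/top0.png')
cv2.imwrite('pics/top0c.png',cv2.resize(a[130:330,130:470],(800,470),interpolation=cv2.INTER_CUBIC))
E
```

```text
(no output)
```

View pics/top0c.png

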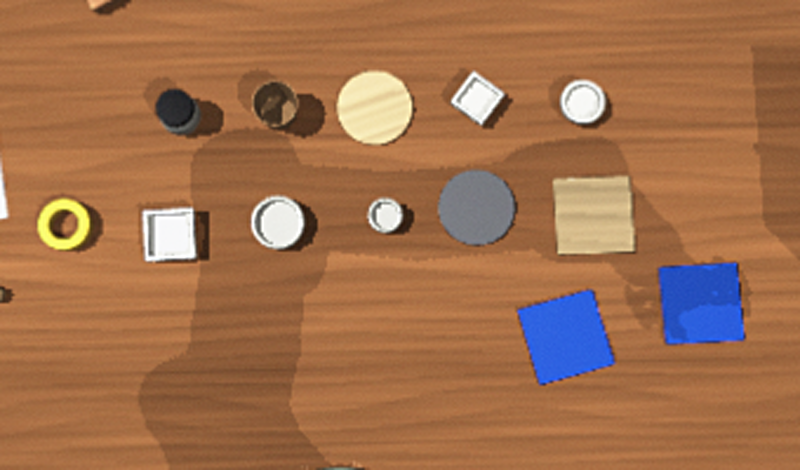

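View pics/side0.png

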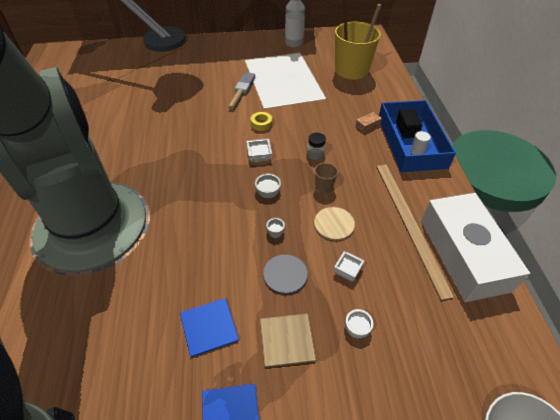

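The views show the white dishes, with orig top pixels: round large (245,228), round medium (378,173), round small (294,220), square large (202,229), square small (332,172). The candidates for each board are:
- **Round board:** plywood (289,175), or the grey disc (332,218), which is a look-alike.
- **Square board:** plywood (382,221), or the blue ones at (371,272) and (428,260), which are not meant.

I choose the two plywood boards, and the crop above confirms the choice. Next I fit precise poses.

```bash
cat > fit.py <<'E'
from h import *
from scipy.optimize import minimize
D=dict(round_large=('c',.068,.054),round_medium=('c',.056,.046),round_small=('c',.044,.034),square_large=('s',.064,.054),square_small=('s',.05,.042),round_board=('c',.1,0),square_board=('s',.1,0))
def outline(n,x,y,yaw,z0=0):
    k,b,f=D[n]
    t=np.linspace(0,2*np.pi,48,endpoint=False)+np.pi/4
    if k=='c': u=np.stack([np.cos(t),np.sin(t)],1)/2
    else:
        t=np.arange(4)*np.pi/2+np.pi/4; u=np.stack([np.cos(t),np.sin(t)],1)/np.sqrt(2)
    c,s=np.cos(yaw),np.sin(yaw); u=u@np.array([[c,s],[-s,c]])
    L=[(b,.030),(b,.014),(f,0.)] if f else [(b,.008)]
    return np.vstack([np.c_[u*d+[x,y],np.full(len(u),z+z0)] for d,z in L])
def mask(p,n):
    hsv=cv2.cvtColor(p['frame'],cv2.COLOR_RGB2HSV).astype(int); lab=cv2.cvtColor(p['frame'],cv2.COLOR_RGB2LAB).astype(int)
    if 'board' in n: return None
    return (hsv[...,1]<70)&(hsv[...,2]>95)
def fit(p,n,x,y,yaw=0,z0=0,m=None,S=6):
    if m is None: m=mask(p,n)
    c=proj(p,[[x,y,z0+.02]])[0]; o=np.round(c).astype(int)-40
    m=m[o[1]:o[1]+80,o[0]:o[0]+80].astype(np.uint8)
    nl,lab,st,ce=cv2.connectedComponentsWithStats(m)
    i=1+np.argmin(np.hypot(*(ce[1:]-40).T)+(st[1:,4]<80)*100)
    B=cv2.morphologyEx((lab==i).astype(np.uint8),cv2.MORPH_CLOSE,np.ones((5,5)))
    cn,_=cv2.findContours(B,cv2.RETR_EXTERNAL,cv2.CHAIN_APPROX_NONE); B=np.zeros_like(B); cv2.drawContours(B,cn,-1,1,-1)
    T=cv2.resize(B.astype(np.float32),None,fx=S,fy=S,interpolation=cv2.INTER_LINEAR)>.5
    def cost(q):
        h=cv2.convexHull(((proj(p,outline(n,q[0]/1e3,q[1]/1e3,q[2]/20,z0))-o+.5)*S-.5).astype(np.float32))
        I=np.zeros(T.shape,np.uint8); cv2.fillConvexPoly(I,np.round(h*16).astype(np.int32),1,shift=4)
        return 1-(T&(I>0)).sum()/(T|(I>0)).sum()
    best=None
    for y0 in ([0] if D[n][0]=='c' else yaw+np.array([-.5,-.25,0,.25,.5])):
        r=minimize(cost,[x*1e3,y*1e3,y0*20],method='Nelder-Mead',options=dict(initial_simplex=np.array([x*1e3,y*1e3,y0*20])+np.array([[0,0,0],[8,0,0],[0,8,0],[0,0,3]])))
        if best is None or r.fun<best.fun: best=r
    return np.round([best.x[0]/1e3,best.x[1]/1e3,best.x[2]/20,1-best.fun],4)
def mboard(p,x,y):
    lab=cv2.cvtColor(p['frame'],cv2.COLOR_RGB2LAB).astype(float)
    c=np.round(proj(p,[[x,y,.008]])[0]).astype(int)
    ref=np.median(lab[c[1]-6:c[1]+7,c[0]-6:c[0]+7].reshape(-1,3),0)
    d=(lab-ref)*[.6,1,1]
    return np.linalg.norm(d,axis=-1)<16
E
python3 - <<'E'
from fit import *
G=dict(round_large=(.44,.077,0),round_medium=(.6,-.332,0),round_small=(.46,-.07,0),square_large=(.438,.207,0),square_small=(.607,-.197,.6),round_board=(.602,-.06,0),square_board=(.455,-.34,0))
for n,g in G.items():
    for c in('top','side'):
        p=np.load(c+'0.npy',allow_pickle=True).item()
        try: print(n,c,fit(p,n,*g,m=mboard(p,g[0],g[1]) if 'board' in n else None))
        except Exception as e: print(n,c,repr(e))
E
```

```text
round_large top [ 0.4513  0.0704 -0.0585  0.9673]
round_large side [ 0.4498  0.0777 -0.129   0.8128]
round_medium top [ 0.5997 -0.3316  0.0656  0.9559]
round_medium side [ 0.5985 -0.3284  0.0481  0.9429]
round_small top [ 0.4572 -0.069   0.0635  0.9572]
round_small side [ 0.4559 -0.0627  0.1236  0.7544]
square_large top [0.4389 0.2107 0.0037 0.96  ]
square_large side [0.4372 0.2195 0.054  0.8886]
square_small top [ 0.6088 -0.1944  0.8996  0.9448]
square_small side [ 0.6075 -0.1907  0.8894  0.9635]
round_board top [ 0.6035 -0.0593  0.0449  0.9407]
round_board side [ 0.6015 -0.0578  0.0564  0.941 ]
square_board top [ 0.4516 -0.3406  0.0142  0.9489]
square_board side [ 0.45   -0.34    0.0145  0.9598]
```

```bash
cat > go.py <<'E'
# usage: go.py x y z yaw : row for that target from the present pose
import sys
from h import *
s=bot.observe(); M=rot(s['tool_rot']); p=np.array(s['position'])
yaw=np.arctan2(M[1,0],M[0,0])
print('t',round(s['clock'],2),'p',np.round(p,4),'yaw',round(yaw,4),'w',round(float(s['grip_width']),4),'F',np.round(s['force'],1),'q',np.round(s['qpos'],2))
for a in sys.argv[1:]:
    t=np.array([float(v) for v in a.split(',')])
    print(a,'->',np.round((t[:3]-p)@M*1e3,1),round(-(t[3]-yaw),3))
E
python3 go.py .45,-.3,.2,0 .45,.07,.15,0
```

```text
t 1.1 p [ 0.1828 -0.5977  0.2313] yaw 0.2968 w 0.085 F [ 0.5 -0.1  0.4] q [ 1.2   0.52 -0.04  1.6   0.02  1.02 -0.11]
.45,-.3,.2,0 -> [ 342.6 -206.5   31.3] 0.297
.45,.07,.15,0 -> [ 450.8 -560.3   81.3] 0.297
```

>>> move_arm(moves="34 -21 3 0.03; 68 -41 6 0.06; 103 -62 9 0.09; 137 -83 12 0.12; 171 -103 16 0.15; 206 -124 19 0.18; 240 -145 22 0.21; 274 -165 25 0.24; 308 -186 28 0.27; 343 -206 31 0.297", grip=1)

```text
clock: 1.93
position: [0.4514, -0.2987, 0.2004]
tool_rot: [3.141, -0.0, -0.002]
force: [1.2, -0.7, 0.8]
grip_width: 0.0852
```

```bash
python3 go.py .4505,.072,.12,0
```

```text
t 1.93 p [ 0.4514 -0.2987  0.2004] yaw -0.002 w 0.0852 F [ 1.2 -0.7  0.8] q [ 0.52  0.43 -0.06  1.85  0.03  0.86 -1.13]
.4505,.072,.12,0 -> [  -1.7 -370.8   80.3] -0.002
```

>>> move_arm(moves="0 -37 8 0; 0 -74 16 0; 0 -111 24 0; 0 -148 32 0; 0 -185 40 0; 0 -222 48 0; -1 -260 56 0; -1 -300 64 0; -1 -336 72 0; -1 -371 80 0")

```text
clock: 2.77
position: [0.4494, 0.0727, 0.1202]
tool_rot: [-3.141, -0.001, 0.0]
force: [1.8, 0.0, -0.6]
grip_width: 0.0855
```

```bash
python3 - <<'E'
from fit import *
p=bot.grab_frame('side'); 
a=p['frame'][...,::-1]; c=np.int32(proj(p,[[.45,.07,.04]])[0]); o=c-[50,45]
cv2.imwrite('pics/s1.png',cv2.resize(a[o[1]:o[1]+90,o[0]:o[0]+100],(700,630),interpolation=cv2.INTER_CUBIC))
print(c,o)
E
python3 go.py .4505,.072,.002,0
```

```text
[267 180] [217 135]
t 2.82 p [0.449  0.0795 0.119 ] yaw 0.0067 w 0.0854 F [-1.9 11.9 -1.8] q [-0.2   0.44 -0.13  2.13  0.1   0.58 -1.96]
.4505,.072,.002,0 -> [  1.4   7.9 117. ] 0.007
```

View pics/s1.png

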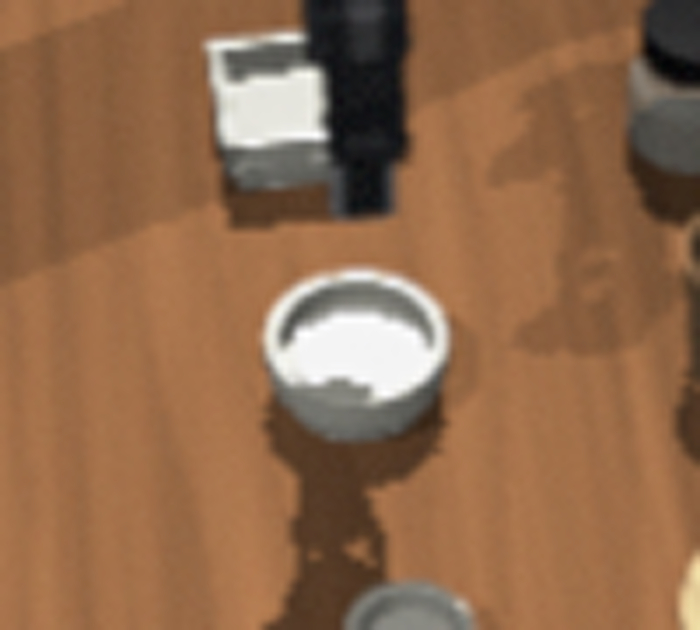

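The crop shows the round large dish clear under the open jaws, one finger just behind it. I'll let the arm settle and recheck the side fits with a looser brightness limit.

>>> move_arm(moves="0 0 5 0; 0 0 15 0; 0 0 25 0; 0 0 35 0; 0 0 45 0; 0 0 50 0; 0 0 50 0; 0 0 50 0; 0 0 50 0; 0 0 50 0")

```text
clock: 3.65
position: [0.4499, 0.0706, 0.0707]
tool_rot: [-3.141, -0.001, -0.0]
force: [-0.6, 0.6, 0.1]
grip_width: 0.0853
```

```bash
python3 - <<'E'
from fit import *
G=dict(round_large=(.4505,.072,0),round_small=(.4565,-.068,0),square_large=(.438,.212,0))
for n,g in G.items():
  for c in('top','side'):
    for v in (50,65,80):
        p=np.load(c+'0.npy',allow_pickle=True).item()
        h=cv2.cvtColor(p['frame'],cv2.COLOR_RGB2HSV)
        print(n,c,v,fit(p,n,*g,m=(h[...,1]<80)&(h[...,2]>v)))
E
python3 go.py .4505,.073,.001,0
```

```text
round_large top 50 [0.4513 0.0697 0.1043 0.9573]
round_large top 65 [0.4513 0.0699 0.0664 0.9618]
round_large top 80 [ 0.4514  0.0701 -0.0244  0.9661]
round_large side 50 [0.4492 0.0728 0.118  0.9679]
round_large side 65 [0.4493 0.0731 0.1142 0.9687]
round_large side 80 [0.4494 0.0744 0.0825 0.9408]
round_small top 50 [ 0.457  -0.0695  0.0146  0.9475]
round_small top 65 [ 0.457  -0.0695  0.0146  0.9475]
round_small top 80 [ 0.4572 -0.069   0.09    0.9579]
round_small side 50 [ 0.4551 -0.0671  0.0356  0.9555]
round_small side 65 [ 0.4549 -0.0665  0.1614  0.9544]
round_small side 80 [ 0.455  -0.0659  0.1103  0.9157]
square_large top 50 [0.4391 0.2106 0.0062 0.9508]
square_large top 65 [0.4391 0.2106 0.0062 0.9508]
square_large top 80 [0.4391 0.2106 0.0062 0.9508]
square_large side 50 [0.4372 0.2134 0.0331 0.9548]
square_large side 65 [0.4372 0.2134 0.0331 0.9548]
square_large side 80 [0.4372 0.2134 0.0326 0.9531]
t 3.65 p [0.4499 0.0706 0.0707] yaw -0.0003 w 0.0853 F [-0.6  0.6  0.1] q [-0.2   0.53 -0.11  2.16  0.12  0.46 -1.98]
.4505,.073,.001,0 -> [ 0.6 -2.4 69.7] -0.0
```

>>> move_arm(moves="0 0 10 0; 0 -0.5 25 0; 0 -0.5 40 0; 0 -0.5 52 0; 0 -0.5 60 0; 0 -0.5 65 0; 0 -0.5 68 0; 0 -0.5 69 0; 0 -0.5 69 0; 0 -0.5 69 0")

```text
clock: 4.48
position: [0.4499, 0.0712, 0.0017]
tool_rot: [-3.141, -0.001, -0.0]
force: [-0.3, 0.0, -1.0]
grip_width: 0.0855
```

>>> move_arm(moves="0 0 0 0; 0 0 0 0; 0 0 0 0; 0 0 0 0; 0 0 0 0; 0 0 0 0; 0 0 0 0; 0 0 0 0; 0 0 0 0; 0 0 0 0", grip=0, grip_force=40)

```text
clock: 5.32
position: [0.4499, 0.0711, 0.0022]
tool_rot: [-3.141, -0.001, -0.0]
force: [-4.3, -0.8, 19.7]
grip_width: 0.0671
```

```bash
python3 - <<'E'
from fit import *
p=bot.grab_frame('side'); 
a=p['frame'][...,::-1]; c=np.int32(proj(p,[[.45,.07,.04]])[0]); o=c-[50,45]
cv2.imwrite('pics/s2.png',cv2.resize(a[o[1]:o[1]+90,o[0]:o[0]+100],(700,630),interpolation=cv2.INTER_CUBIC))
E
python3 go.py .6025,-.0585,.09,0
```

```text
t 5.37 p [0.4499 0.0711 0.0022] yaw -0.0002 w 0.0675 F [-4.  -0.8 21.2] q [-0.23  0.67 -0.07  2.17  0.15  0.3  -2.  ]
.6025,-.0585,.09,0 -> [152.7 129.6 -87.7] -0.0
```

View pics/s2.png

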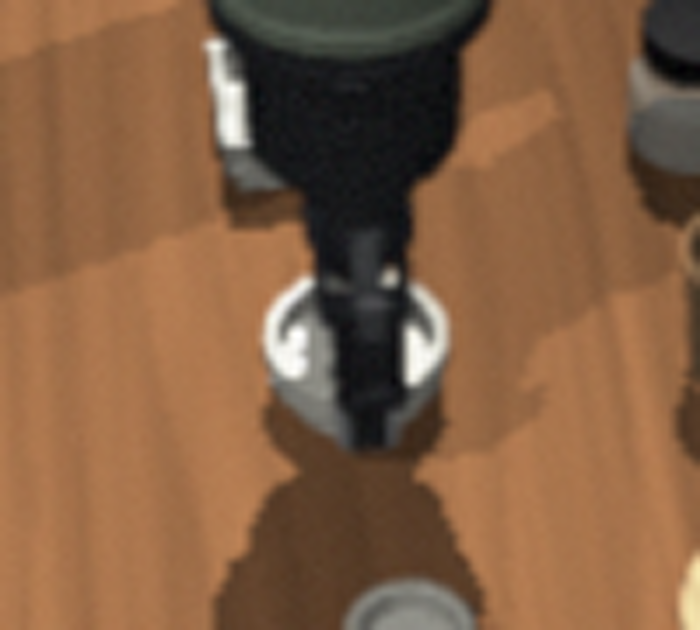

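>>> move_arm(moves="0 0 -15 0; 0 0 -40 0; 10 9 -70 0; 33 28 -88 0; 60 51 -88 0; 88 75 -88 0; 115 98 -88 0; 135 115 -88 0; 147 125 -88 0; 152.5 129.5 -88 0")

```text
clock: 6.2
position: [0.6032, -0.0606, 0.0892]
tool_rot: [3.141, -0.0, -0.003]
force: [-0.6, 0.5, -2.3]
grip_width: 0.0677
```

>>> move_arm(moves="0 0 0 0; 0 0 5 0; 0 0 15 0; 0 0 28 0; 0 0 40 0; 0 0 50 0; 0 0 57 0; 0 0 60 0; 0 0 60 0; 0 0 60 0")

```text
clock: 7.03
position: [0.6022, -0.0584, 0.0294]
tool_rot: [-3.142, -0.0, -0.0]
force: [0.0, 0.5, -1.1]
grip_width: 0.0672
```

```bash
python3 - <<'E'
from fit import *
p=bot.grab_frame('side'); 
a=p['frame'][...,::-1]; c=np.int32(proj(p,[[.6,-.06,.03]])[0]); o=c-[50,45]
cv2.imwrite('pics/s3.png',cv2.resize(a[o[1]:o[1]+90,o[0]:o[0]+100],(700,630),interpolation=cv2.INTER_CUBIC))
E
python3 go.py .6025,-.0585,.0105,0
```

```text
t 7.08 p [ 0.6023 -0.0584  0.0296] yaw -0.0003 w 0.0674 F [ 0.9 -0.4 -1.7] q [ 0.08  0.76 -0.12  1.78  0.14  0.61 -1.69]
.6025,-.0585,.0105,0 -> [ 0.1  0.1 19.1] -0.0
```

View pics/s3.png

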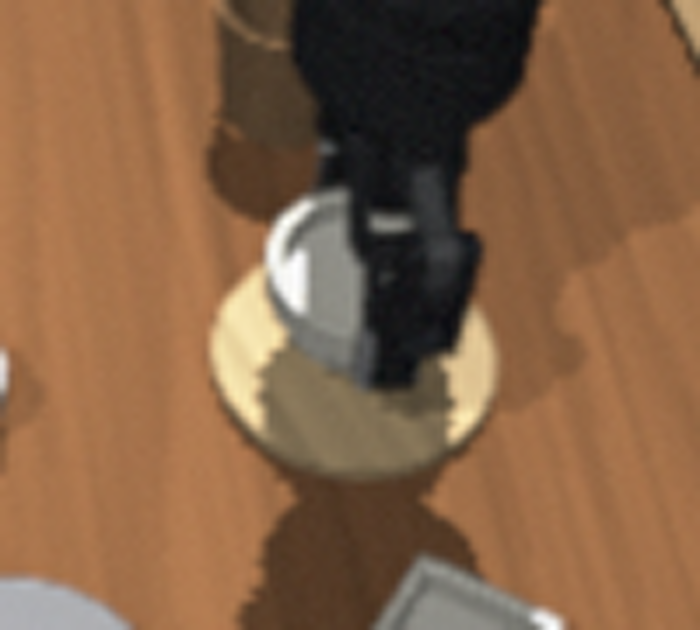

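The crop shows the dish held over the board but slightly tilted about the pad axis (left side up). I'll lower it slowly with the softest grip so that the board levels it.

>>> move_arm(moves="0 0 4 0; 0 0 8 0; 0 0 11 0; 0 0 13 0; 0 0 15 0; 0 0 16 0; 0 0 17 0; 0 0 18 0; 0 0 19 0; 0 0 19 0", grip_force=20)

```text
clock: 7.92
position: [0.6022, -0.0584, 0.0105]
tool_rot: [3.142, -0.0, -0.0]
force: [-1.0, -0.6, 1.1]
grip_width: 0.0674
```

```bash
python3 - <<'E'
from fit import *
p=bot.grab_frame('side'); 
a=p['frame'][...,::-1]; c=np.int32(proj(p,[[.6,-.06,.03]])[0]); o=c-[50,45]
cv2.imwrite('pics/s4.png',cv2.resize(a[o[1]:o[1]+90,o[0]:o[0]+100],(700,630),interpolation=cv2.INTER_CUBIC))
E
python3 go.py .6025,-.0585,.0105,0
```

```text
t 7.97 p [ 0.6022 -0.0584  0.0105] yaw -0.0002 w 0.0673 F [-1.4 -0.1  2.3] q [ 0.07  0.79 -0.11  1.78  0.14  0.58 -1.69]
.6025,-.0585,.0105,0 -> [ 0.3  0.1 -0. ] -0.0
```

View pics/s4.png

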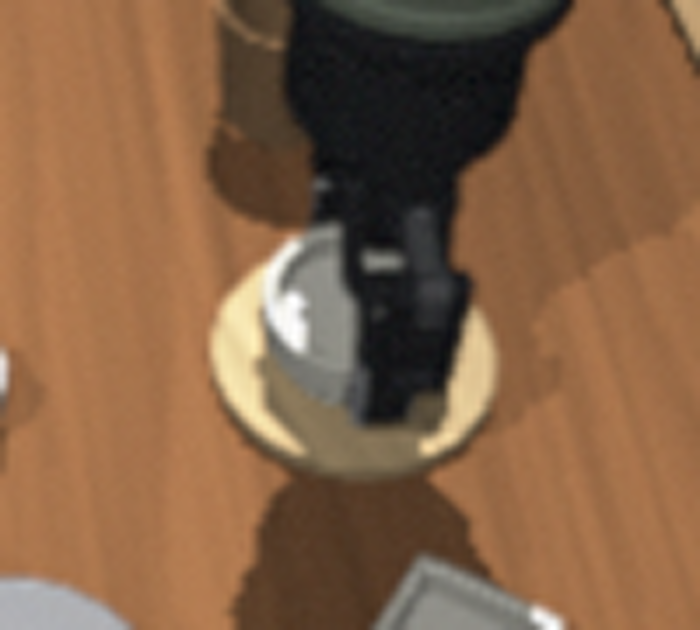

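The dish is nearly down and still looks slightly tilted, with only about 2 N of contact. I'll lower a little further.

>>> move_arm(moves="0 0 0.5 0; 0 0 1 0; 0 0 1.5 0; 0 0 2 0; 0 0 2 0; 0 0 2.5 0; 0 0 2.5 0; 0 0 3 0; 0 0 3 0; 0 0 3 0")

```text
clock: 8.8
position: [0.6023, -0.0584, 0.01]
tool_rot: [3.141, -0.001, -0.0]
force: [-19.5, 2.1, 54.5]
grip_width: 0.067
```

>>> move_arm(moves="0 0 -1 0; 0 0 -2 0; 0 0 -2 0; 0 0 -2 0; 0 0 -2 0; 0 0 -2 0; 0 0 -2 0; 0 0 -2 0; 0 0 -2 0; 0 0 -2 0", grip=1)

```text
clock: 9.63
position: [0.6021, -0.0584, 0.0093]
tool_rot: [-3.142, -0.0, -0.0]
force: [-0.4, -0.6, -0.0]
grip_width: 0.0855
```

>>> move_arm(moves="0 0 -10 0; 0 0 -30 0; 0 0 -60 0; 0 0 -95 0; 0 0 -130 0; 0 0 -150 0; -10 -30 -150 0; -30 -65 -150 0; -50 -100 -150 0; -70 -135 -150 0")

```text
clock: 10.47
position: [0.531, 0.0777, 0.1602]
tool_rot: [-3.141, -0.001, -0.001]
force: [1.5, 1.1, -0.8]
grip_width: 0.0854
```

```bash
cat > look.py <<'E'
import sys
from fit import *
# look.py name x y z0 [yaw] [png]: fit in both cameras
n=sys.argv[1]; x,y,z0,yaw=map(float,sys.argv[2:6])
for c in('top','side'):
    p=bot.grab_frame(c); h=cv2.cvtColor(p['frame'],cv2.COLOR_RGB2HSV)
    try: print(n,c,fit(p,n,x,y,yaw,z0,m=(h[...,1]<80)&(h[...,2]>65)))
    except Exception as e: print(c,repr(e))
    if len(sys.argv)>6:
        o=np.int32(proj(p,[[x,y,.03]])[0])-[45,40]
        cv2.imwrite(f'pics/{sys.argv[6]}_{c}.png',cv2.resize(p['frame'][o[1]:o[1]+80,o[0]:o[0]+90,::-1],(450,400),interpolation=cv2.INTER_CUBIC))
if len(sys.argv)>6:
    a=[cv2.imread(f'pics/{sys.argv[6]}_{c}.png') for c in('top','side')]
    if all(v is not None for v in a): cv2.imwrite(f'pics/{sys.argv[6]}.png',cv2.resize(np.hstack(a),(800,356)))
E
python3 look.py round_large .6025 -.0585 .008 0 a; python3 go.py .438,.212,.1,0
```

```text
round_large top [ 0.6024 -0.0562  0.15    0.6763]
round_large side [ 0.6015 -0.0565  0.0451  0.92  ]
t 10.57 p [0.5295 0.0825 0.1603] yaw 0.0071 w 0.0855 F [ 0.6 -0.2  0.2] q [-0.14  0.48 -0.16  1.9   0.1   0.78 -1.92]
.438,.212,.1,0 -> [ -90.5 -130.    60.7] 0.007
```

View pics/a.png

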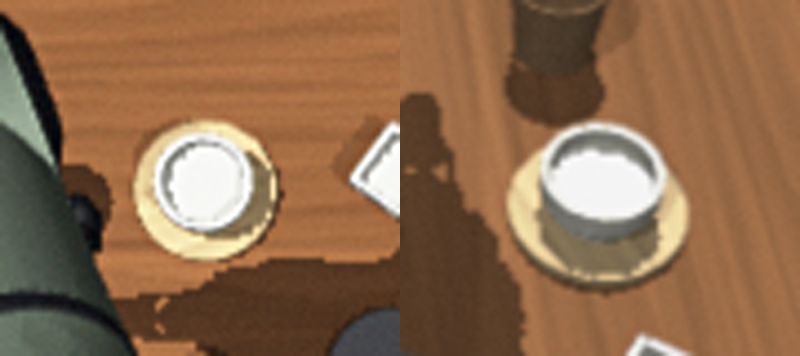

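Round large is level and central on the round board. Next is the square large dish.

>>> move_arm(moves="-10 -15 0 0; -25 -38 5 0; -45 -66 15 0; -63 -92 30 0; -78 -113 45 0; -88 -127 55 0; -93 -133 60 0; -94 -135 60 0; -94 -135 60 0; -94 -135 60 0")

```text
clock: 11.4
position: [0.4392, 0.2108, 0.1]
tool_rot: [-3.142, -0.001, -0.001]
force: [0.4, -1.0, 0.6]
grip_width: 0.0854
```

```bash
python3 go.py .438,.212,.003,0.018
```

```text
t 11.4 p [0.4392 0.2108 0.1   ] yaw -0.0015 w 0.0854 F [ 0.4 -1.   0.6] q [-0.45  0.51 -0.16  2.06  0.14  0.58 -2.28]
.438,.212,.003,0.018 -> [-1.3 -1.1 97. ] -0.019
```

>>> move_arm(moves="0 0 10 0; -0.5 -0.5 28 -0.01; -0.5 -0.5 46 -0.018; -0.5 -0.5 62 -0.018; -0.5 -0.5 75 -0.018; -0.5 -0.5 85 -0.018; -0.5 -0.5 92 -0.018; -0.5 -0.5 96 -0.018; -0.5 -0.5 97 -0.018; -0.5 -0.5 97 -0.018")

```text
clock: 12.23
position: [0.4378, 0.2121, 0.0024]
tool_rot: [-3.142, -0.0, 0.018]
force: [0.3, -0.6, 0.3]
grip_width: 0.0856
```

>>> move_arm(moves="0 0 0 0; 0 0 0 0; 0 0 0 0; 0 0 0 0; 0 0 0 0; 0 0 0 0; 0 0 0 0; 0 0 0 0; 0 0 0 0; 0 0 0 0", grip=0, grip_force=60)

```text
clock: 13.07
position: [0.438, 0.2122, 0.0031]
tool_rot: [-3.141, -0.001, 0.018]
force: [-1.8, -0.8, 10.8]
grip_width: 0.0628
```

```bash
python3 go.py .451,-.34,.09,0.014 .475,0.03,.1,.014
```

```text
t 13.07 p [0.438  0.2122 0.0031] yaw 0.0177 w 0.0628 F [-1.8 -0.8 10.8] q [-0.49  0.7  -0.11  2.09  0.2   0.36 -2.32]
.451,-.34,.09,0.014 -> [  3.3 552.3 -87.1] 0.004
.475,0.03,.1,.014 -> [ 33.9 182.8 -96.9] 0.004
```

>>> move_arm(moves="0 0 -15 0; 0 0 -40 0; 0 10 -70 0; 0 35 -87 0; 0 70 -87 0; 0 107 -87 0; 1 145 -87 0; 1 183 -87 0; 1 221 -87 0; 1 259 -87 0.004")

```text
clock: 13.9
position: [0.4431, -0.0486, 0.0898]
tool_rot: [3.141, -0.001, 0.014]
force: [1.6, -0.1, -1.5]
grip_width: 0.0628
```

>>> move_arm(moves="0 38 0 0; 0 76 0 0; 1 114 0 0; 1 152 0 0; 1 190 0 0; 2 225 0 0; 2 255 0 0; 2 277 0 0; 2 289 0 0; 2 293 0 0")

```text
clock: 14.73
position: [0.4488, -0.3416, 0.0894]
tool_rot: [3.141, -0.0, 0.011]
force: [-0.4, 0.5, -1.3]
grip_width: 0.0627
```

>>> move_arm(moves="0 0 0 0; 0 0 5 0; 0 0 15 0; 0 0 28 0; 0 0 40 0; 0 0 50 0; 0 0 57 0; 0 0 60 0; 0 0 60 0; 0 0 60 0")

```text
clock: 15.57
position: [0.4494, -0.3397, 0.0294]
tool_rot: [3.142, -0.0, 0.014]
force: [-0.5, -0.7, -1.5]
grip_width: 0.0631
```

```bash
python3 go.py .451,-.34,.0105,0.014; python3 look.py square_large .451 -.34 .028 0.014 b
```

```text
t 15.57 p [ 0.4494 -0.3397  0.0294] yaw 0.0138 w 0.0631 F [-0.5 -0.7 -1.5] q [ 0.67  0.72 -0.18  1.89  0.22  0.55 -1.21]
.451,-.34,.0105,0.014 -> [ 1.6  0.3 18.9] -0.0
square_large top [ 0.4511 -0.3395  0.4373  0.1807]
square_large side [ 0.5027 -0.346  -0.2804  0.1656]
```

View pics/b.png

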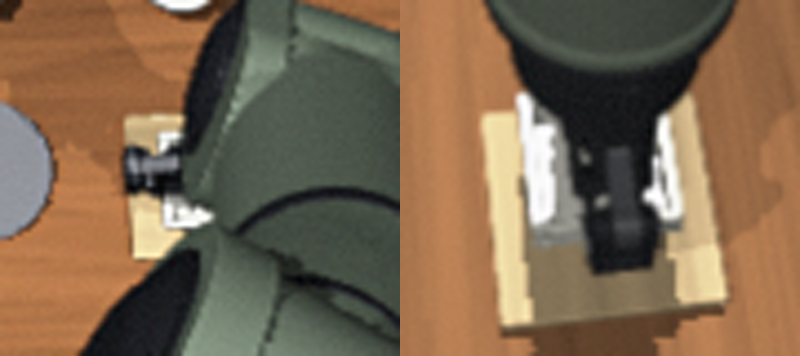

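Square large hangs over the plywood square board, squared and nearly level. Now I lower it.

>>> move_arm(moves="0.5 0 5 0; 1 0 9 0; 1.5 0 12 0; 1.5 0 14 0; 1.5 0 16 0; 1.5 0 17 0; 1.5 0 18 0; 1.5 0 19 0; 1.5 0 20 0; 1.5 0 20 0", grip_force=20)

```text
clock: 16.5
position: [0.4508, -0.3397, 0.011]
tool_rot: [3.141, 0.0, 0.014]
force: [-11.6, 8.2, 40.6]
grip_width: 0.0629
```

>>> move_arm(moves="0 0 -1 0; 0 0 -1.5 0; 0 0 -1.5 0; 0 0 -1.5 0; 0 0 -1.5 0; 0 0 -1.5 0; 0 0 -1.5 0; 0 0 -1.5 0; 0 0 -1.5 0; 0 0 -1.5 0", grip=1)

```text
clock: 17.33
position: [0.4508, -0.3397, 0.0108]
tool_rot: [-3.142, 0.0, 0.014]
force: [0.0, 0.7, 0.2]
grip_width: 0.0852
```

>>> move_arm(moves="0 0 -10 0; 0 0 -30 0; 0 0 -55 0; 0 0 -80 0; 10 -5 -100 0.08; 35 -30 -110 0.18; 65 -58 -110 0.28; 95 -88 -110 0.38; 125 -115 -110 0.48; 145 -135 -110 0.58")

```text
clock: 18.17
position: [0.5966, -0.199, 0.1219]
tool_rot: [-3.14, -0.001, -0.569]
force: [0.2, -0.0, 0.8]
grip_width: 0.0855
```

```bash
python3 go.py .608,-.1925,.1,-.676;python3 look.py square_large .451 -.34 .008 0.014 c;  python3 look.py square_small .608 -.1925 .0 -.676
```

```text
t 18.17 p [ 0.5966 -0.199   0.1219] yaw -0.5685 w 0.0855 F [ 0.2 -0.   0.8] q [ 0.26  0.65 -0.05  1.68  0.04  0.81 -1.95]
.608,-.1925,.1,-.676 -> [  6.1 -11.6  21.9] 0.107
square_large top [ 0.4518 -0.3397 -0.0116  0.905 ]
square_large side [ 0.4504 -0.3382  0.0261  0.9368]
square_small top [ 0.6909 -0.2493 -1.2019  0.1363]
square_small side [ 0.6072 -0.1923 -0.6676  0.9182]
```

View pics/c.png

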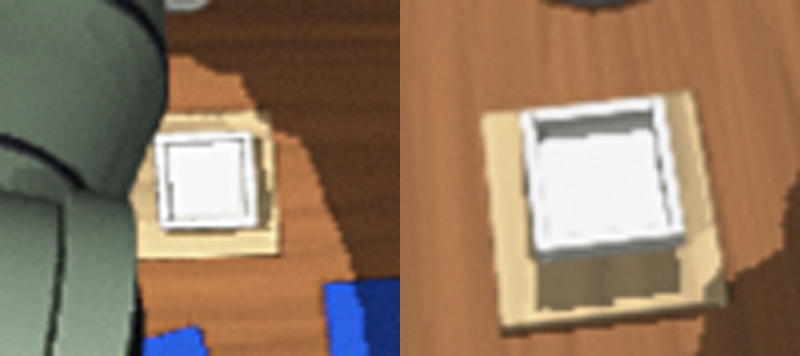

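Square large sits level, squared up and centred. Next is the square small dish.

>>> move_arm(moves="3 -8 5 0.06; 6 -14 12 0.1; 6 -16 20 0.108; 6 -16 30 0.108; 6 -16 40 0.108; 6 -16 48 0.108; 6 -16 54 0.108; 6 -16 56 0.108; 6 -16 56 0.108; 6 -16 56 0.108")

```text
clock: 19.2
position: [0.6076, -0.1926, 0.0649]
tool_rot: [-3.142, -0.0, -0.674]
force: [-1.1, -0.3, -0.2]
grip_width: 0.0858
```

```bash
python3 go.py .6075,-.1925,.0125,-.674
```

```text
t 19.2 p [ 0.6076 -0.1926  0.0649] yaw -0.6742 w 0.0858 F [-1.1 -0.3 -0.2] q [ 0.23  0.74 -0.02  1.68  0.02  0.72 -2.05]
.6075,-.1925,.0125,-.674 -> [-0.2 -0.  52.4] -0.0
```

>>> move_arm(moves="0 0 8 0; 0 0 18 0; 0 0 28 0; 0 0 36 0; 0 0 43 0; 0 0 48 0; 0 0 51 0; 0 0 52 0; 0 0 52 0; 0 0 52 0")

```text
clock: 20.03
position: [0.6078, -0.1926, 0.0131]
tool_rot: [-3.141, -0.0, -0.674]
force: [-0.7, 1.0, 0.1]
grip_width: 0.0854
```

>>> move_arm(moves="0 0 0 0; 0 0 0 0; 0 0 0 0; 0 0 0 0; 0 0 0 0; 0 0 0 0; 0 0 0 0; 0 0 0 0; 0 0 0 0; 0 0 0 0", grip=0, grip_force=60)

```text
clock: 20.87
position: [0.6077, -0.1926, 0.0133]
tool_rot: [-3.141, -0.0, -0.674]
force: [-1.1, 0.6, 7.1]
grip_width: 0.0484
```

```bash
python3 go.py .451,-.339,.12,0.012; python3 look.py square_small .608 -.1925 .0 -.676 d
```

```text
t 20.87 p [ 0.6077 -0.1926  0.0133] yaw -0.6743 w 0.0484 F [-1.1  0.6  7.1] q [ 0.23  0.82 -0.02  1.69  0.03  0.63 -2.05]
.451,-.339,.12,0.012 -> [ -30.9  212.2 -106.7] -0.686
square_small top [ 0.5493 -0.2165  0.324   0.0963]
square_small side [ 0.6122 -0.1967 -0.4282  0.3955]
```

View pics/d_side.png

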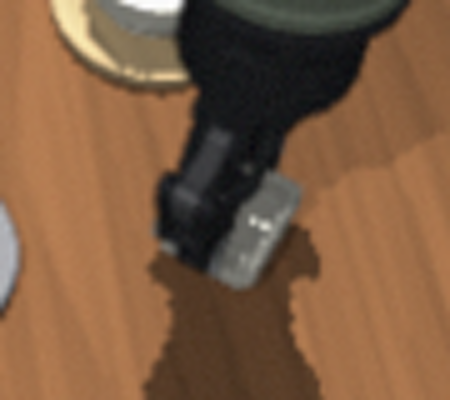

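>>> move_arm(moves="0 0 -12 0; 0 0 -35 0; 0 0 -62 0; -2 14 -88 -0.08; -7 45 -104 -0.18; -13 85 -107 -0.3; -18 125 -107 -0.42; -23 162 -107 -0.54; -28 192 -107 -0.64; -31 209 -107 -0.686")

```text
clock: 21.8
position: [0.4495, -0.3395, 0.1207]
tool_rot: [3.14, 0.001, 0.014]
force: [1.0, -0.8, -0.2]
grip_width: 0.049
```

>>> move_arm(moves="0 0 0 0; 0 0 0 0; 0 0 5 0; 0 0 15 0; 0 0 27 0; 0 0 38 0; 0 0 48 0; 0 0 55 0; 0 0 58 0; 0 0 58 0")

```text
clock: 22.63
position: [0.4526, -0.336, 0.0608]
tool_rot: [-3.141, 0.001, 0.012]
force: [-0.3, -0.6, -0.8]
grip_width: 0.0486
```

```bash
python3 go.py .451,-.339,.039,0.012; python3 look.py square_small .451 -.339 .05 0.012 e
```

```text
t 22.63 p [ 0.4526 -0.336   0.0608] yaw 0.0119 w 0.0486 F [-0.3 -0.6 -0.8] q [ 0.67  0.67 -0.19  1.88  0.21  0.62 -1.21]
.451,-.339,.039,0.012 -> [-1.6  3.  21.8] -0.0
square_small top [ 0.4757 -0.4253  1.3856  0.1617]
square_small side [ 0.4405 -0.3611  1.578   0.5102]
```

View pics/e_side.png

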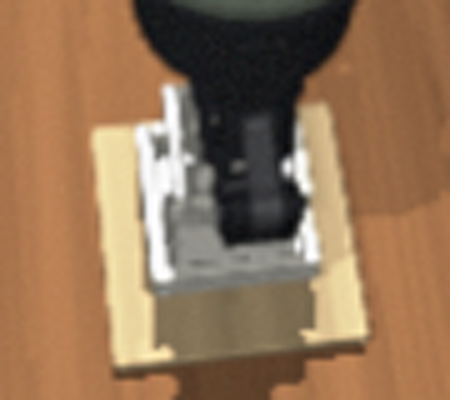

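>>> move_arm(moves="-0.5 1 3 0; -1 2 6 0; -1.5 3 9 0; -1.5 3 12 0; -1.5 3 15 0; -1.5 3 17 0; -1.5 3 19 0; -1.5 3 20 0; -1.5 3 21 0; -1.5 3 21 0", grip_force=20)

```text
clock: 23.57
position: [0.4514, -0.3394, 0.0407]
tool_rot: [-3.142, 0.0, 0.012]
force: [-0.4, -0.4, -0.5]
grip_width: 0.0485
```

```bash
python3 go.py .451,-.339,.039,0.012
```

```text
t 23.57 p [ 0.4514 -0.3394  0.0407] yaw 0.0118 w 0.0485 F [-0.4 -0.4 -0.5] q [ 0.67  0.7  -0.18  1.88  0.22  0.58 -1.21]
.451,-.339,.039,0.012 -> [-0.4 -0.4  1.7] -0.0
```

>>> move_arm(moves="0 0 0.5 0; 0 0 1 0; 0 0 1.5 0; 0 0 1.5 0; 0 0 2 0; 0 0 2 0; 0 0 2.5 0; 0 0 2.5 0; 0 0 3 0; 0 0 3 0")

```text
clock: 24.4
position: [0.4515, -0.3395, 0.0392]
tool_rot: [3.141, -0.0, 0.012]
force: [-8.2, 6.0, 31.5]
grip_width: 0.0484
```

>>> move_arm(moves="0 0 -1 0; 0 0 -1.5 0; 0 0 -1.5 0; 0 0 -1.5 0; 0 0 -1.5 0; 0 0 -1.5 0; 0 0 -1.5 0; 0 0 -1.5 0; 0 0 -1.5 0; 0 0 -1.5 0", grip=1)

```text
clock: 25.23
position: [0.4514, -0.3394, 0.0393]
tool_rot: [-3.142, 0.0, 0.012]
force: [0.4, -1.5, -0.2]
grip_width: 0.0857
```

>>> move_arm(moves="0 0 -10 0; 0 0 -30 0; 0 0 -55 0; 10 0 -80 0; 35 0 -90 0; 65 -2 -90 0; 95 -4 -90 0; 122 -6 -90 0; 140 -7 -90 0; 148 -8 -90 0")

```text
clock: 26.07
position: [0.6016, -0.3285, 0.1299]
tool_rot: [-3.141, -0.001, 0.013]
force: [0.3, 0.6, -0.0]
grip_width: 0.0853
```

```bash
python3 go.py .599,-.33,.07,0; python3 look.py square_small .451 -.339 .026 0.012 f;  python3 look.py round_medium .599 -.33 .0 0
```

```text
t 26.07 p [ 0.6016 -0.3285  0.1299] yaw 0.0134 w 0.0853 F [ 0.3  0.6 -0. ] q [ 0.54  0.73 -0.21  1.5   0.17  0.93 -1.27]
.599,-.33,.07,0 -> [-2.7  1.5 59.9] 0.013
square_small top [ 0.3627 -0.4161 -0.357   0.1216]
square_small side [ 0.4503 -0.3476  0.2377  0.6293]
round_medium top [ 0.6256 -0.4196 -0.0442  0.1408]
round_medium side [ 0.5985 -0.3292  0.056   0.9272]
```

View pics/f.png

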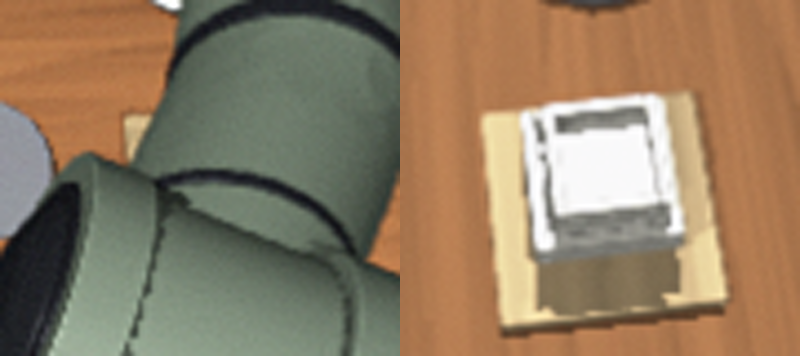

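The square pair looks seated and squared in the side view; I'll verify it with depth later. Now the round medium dish.

>>> move_arm(moves="-1 0 8 0; -1 0 24 0; -1 0 42 0; -1 0 60 0; -1 0 78 0; -1 0 94 0; -1 0 106 0; -1 0 113 0; -1 0 116 0; -1 0 116 0")

```text
clock: 27.1
position: [0.5979, -0.3298, 0.013]
tool_rot: [-3.141, 0.0, 0.012]
force: [-0.2, -0.3, 0.4]
grip_width: 0.0857
```

```bash
python3 go.py .5988,-.3297,.0125,0.012
```

```text
t 27.1 p [ 0.5979 -0.3298  0.013 ] yaw 0.0115 w 0.0857 F [-0.2 -0.3  0.4] q [ 0.53  0.88 -0.18  1.55  0.21  0.73 -1.3 ]
.5988,-.3297,.0125,0.012 -> [ 0.9 -0.1  0.5] -0.0
```

>>> move_arm(moves="1 0 0.5 0; 1 0 0.5 0; 1 0 0.5 0; 1 0 0.5 0; 1 0 0.5 0; 1 0 0.5 0; 1 0 0.5 0; 1 0 0.5 0; 1 0 0.5 0; 1 0 0.5 0")

```text
clock: 27.93
position: [0.5993, -0.3296, 0.0128]
tool_rot: [-3.142, 0.0, 0.012]
force: [0.4, 0.2, 0.3]
grip_width: 0.0854
```

>>> move_arm(moves="0 0 0 0; 0 0 0 0; 0 0 0 0; 0 0 0 0; 0 0 0 0; 0 0 0 0; 0 0 0 0; 0 0 0 0; 0 0 0 0; 0 0 0 0", grip=0, grip_force=60)

```text
clock: 28.77
position: [0.5995, -0.3297, 0.0135]
tool_rot: [3.141, -0.0, 0.012]
force: [-2.4, 1.8, 9.1]
grip_width: 0.0531
```

```bash
python3 look.py round_large .6025 -.058 .008 0;python3 go.py .6025,-.0575,.12,0.012
```

```text
round_large top [ 0.6024 -0.0565  0.0893  0.6831]
round_large side [ 0.63   -0.1219  1.4692  0.1731]
t 28.87 p [ 0.5995 -0.3297  0.0134] yaw 0.0117 w 0.0533 F [-2.4  0.7 10. ] q [ 0.53  0.88 -0.18  1.55  0.21  0.73 -1.3 ]
.6025,-.0575,.12,0.012 -> [   6.2 -272.2 -106.6] -0.0
```

>>> move_arm(moves="0 0 -12 0; 0 0 -35 0; 0 -8 -62 0; 1 -30 -88 0; 2 -65 -104 0; 3 -105 -107 0; 4 -145 -107 0; 5 -185 -107 0; 6 -222 -107 0; 6 -250 -107 0")

```text
clock: 29.7
position: [0.6024, -0.0759, 0.1207]
tool_rot: [-3.141, -0.001, 0.014]
force: [0.1, -0.3, -1.2]
grip_width: 0.0533
```

>>> move_arm(moves="0 -13 0 0; 0 -20 0 0; 0 -22 0 0; 0 -22 5 0; 0 -22 15 0; 0 -22 28 0; 0 -22 41 0; 0 -22 51 0; 0 -22 57 0; 0 -22 58 0")

```text
clock: 30.53
position: [0.6013, -0.0578, 0.06]
tool_rot: [-3.141, 0.002, 0.012]
force: [-0.2, -0.0, -0.6]
grip_width: 0.0537
```

```bash
python3 go.py .602,-.0575,.039,0.012; python3 look.py round_medium .602 -.0575 .05 0 g
```

```text
t 30.53 p [ 0.6013 -0.0578  0.06  ] yaw 0.0116 w 0.0537 F [-0.2 -0.  -0.6] q [ 0.13  0.71 -0.19  1.77  0.2   0.68 -1.73]
.602,-.0575,.039,0.012 -> [ 0.8 -0.2 21. ] -0.0
round_medium top [ 0.6449 -0.0289 -0.2916  0.1671]
round_medium side [ 0.5811 -0.0912  0.8166  0.5609]
```

View pics/g_side.png

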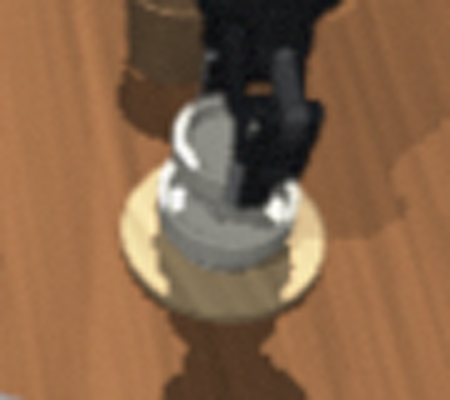

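Medium is held over the large dish's well, with the lower dish central. Now I lower it slowly.

>>> move_arm(moves="0 0 3 0; 0.5 0 6 0; 0.5 0 9 0; 0.5 0 11 0; 0.5 0 13 0; 0.5 0 14 0; 0.5 0 15 0; 0.5 0 16 0; 0.5 0 17 0; 0.5 0 17 0")

```text
clock: 31.47
position: [0.6025, -0.0576, 0.0447]
tool_rot: [-3.142, 0.0, 0.012]
force: [-0.3, -0.6, -0.1]
grip_width: 0.0535
```

>>> move_arm(moves="0 0 1 0; 0 0 1.5 0; 0 0 2 0; 0 0 2.5 0; 0 0 3 0; 0 0 3.5 0; 0 0 4 0; 0 0 4.5 0; 0 0 5 0; 0 0 5 0", grip_force=20)

```text
clock: 32.3
position: [0.6025, -0.0576, 0.0397]
tool_rot: [-3.142, 0.0, 0.012]
force: [0.2, -1.1, -1.1]
grip_width: 0.0535
```

>>> move_arm(moves="0 0 0.5 0; 0 0 1 0; 0 0 1.5 0; 0 0 2 0; 0 0 2 0; 0 0 2.5 0; 0 0 2.5 0; 0 0 2.5 0; 0 0 2.5 0; 0 0 2.5 0")

```text
clock: 33.13
position: [0.6027, -0.0576, 0.0392]
tool_rot: [3.141, -0.001, 0.012]
force: [-12.8, 1.0, 36.2]
grip_width: 0.0534
```

>>> move_arm(moves="0 0 -1 0; 0 0 -2 0; 0 0 -2 0; 0 0 -2 0; 0 0 -2 0; 0 0 -2 0; 0 0 -2 0; 0 0 -2 0; 0 0 -2 0; 0 0 -2 0", grip=1)

```text
clock: 33.97
position: [0.6025, -0.0576, 0.0392]
tool_rot: [-3.142, 0.0, 0.012]
force: [-1.3, 0.2, -0.4]
grip_width: 0.0857
```

>>> move_arm(moves="0 0 -10 0; 0 0 -30 0; 0 0 -55 0; -10 0 -80 0; -35 2 -90 0; -65 4 -90 0; -95 6 -90 0; -122 8 -90 0; -140 9 -90 0; -147 9 -90 0")

```text
clock: 34.8
position: [0.4534, -0.0689, 0.1301]
tool_rot: [3.141, 0.0, 0.011]
force: [1.1, 0.4, -0.2]
grip_width: 0.0855
```

>>> move_arm(moves="0 0 5 0; 0 0 15 0; 0 0 28 0; 0 0 40 0; 0 0 50 0; 0 0 57 0; 0 0 60 0; 0 0 60 0; 0 0 60 0; 0 0 60 0")

```text
clock: 35.63
position: [0.4561, -0.0683, 0.0697]
tool_rot: [3.142, -0.001, 0.012]
force: [0.5, 0.2, -0.9]
grip_width: 0.0856
```

```bash
python3 go.py .456,-.068,.014,0.012; python3 look.py round_medium .602 -.0575 .026 0 k; python3 look.py round_small .456 -.068 0 0
```

```text
t 35.63 p [ 0.4561 -0.0683  0.0697] yaw 0.0118 w 0.0856 F [ 0.5  0.2 -0.9] q [ 0.17  0.54 -0.19  2.14  0.21  0.48 -1.75]
.456,-.068,.014,0.012 -> [-0.1 -0.3 55.7] -0.0
round_medium top [ 0.5978 -0.058   0.0864  0.1447]
round_medium side [ 0.5973 -0.0735  0.2127  0.6354]
round_small top [ 0.44   -0.0762  0.3032  0.0847]
round_small side [ 0.4552 -0.0681  0.0363  0.7462]
```

View pics/k.png

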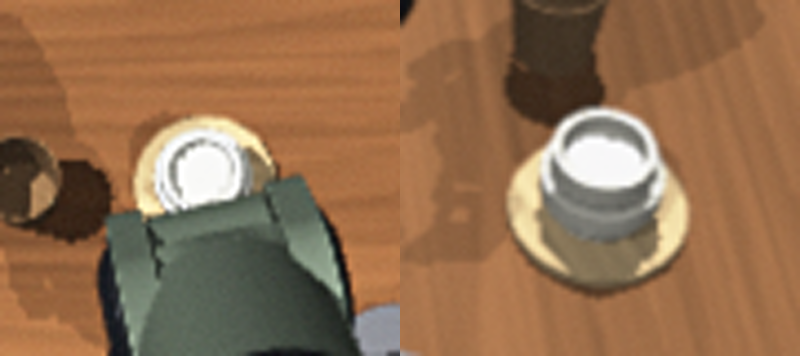

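Medium is seated level in the large dish. Now I grasp the small one.

>>> move_arm(moves="0 0 8 0; 0 0 18 0; 0 0 28 0; 0 0 37 0; 0 0 45 0; 0 0 50 0; 0 0 53 0; 0 0 55 0; 0 0 55 0; 0 0 55 0")

```text
clock: 36.67
position: [0.4558, -0.0684, 0.0145]
tool_rot: [3.142, -0.0, 0.012]
force: [-0.2, 0.9, 1.3]
grip_width: 0.0854
```

>>> move_arm(moves="0 0 0 0; 0 0 0 0; 0 0 0 0; 0 0 0 0; 0 0 0 0; 0 0 0 0; 0 0 0 0; 0 0 0 0; 0 0 0 0; 0 0 0 0", grip=0, grip_force=60)

```text
clock: 37.5
position: [0.4559, -0.0684, 0.0149]
tool_rot: [3.141, -0.001, 0.012]
force: [-3.6, 0.8, 18.9]
grip_width: 0.0416
```

```bash
python3 - <<'E'
from fit import *
# medium centre on stack, side camera: compare bright rim ring; use lighter-weight fit vs combined mask of both dishes
p=bot.grab_frame('side'); h=cv2.cvtColor(p['frame'],cv2.COLOR_RGB2HSV); m=(h[...,1]<80)&(h[...,2]>65)
import fit as F
o0=F.outline
for z in [.026]:
    F.outline=lambda n,x,y,yaw,z0: np.vstack([o0('round_medium',x,y,0,.026)[:48],o0('round_large',.6022,-.0572,0,.008)])
    print(F.fit(p,'round_medium',.602,-.0575,0,.02,m=m))
E
python3 go.py .602,-.0575,.14,0.012
```

```text
[ 0.601  -0.0534  0.0495  0.8351]
t 37.55 p [ 0.4559 -0.0684  0.015 ] yaw 0.0116 w 0.0419 F [-3.5  1.4 18.5] q [ 0.13  0.65 -0.14  2.16  0.26  0.35 -1.78]
.602,-.0575,.14,0.012 -> [ 146.3   -9.1 -124.9] -0.0
```

>>> move_arm(moves="0 0 -12 0; 0 0 -38 0; 0 0 -68 0; 8 0 -98 0; 28 -2 -118 0; 58 -4 -125 0; 88 -6 -125 0; 116 -8 -125 0; 137 -9 -125 0; 146 -9 -125 0")

```text
clock: 38.38
position: [0.6038, -0.0571, 0.1392]
tool_rot: [-3.141, -0.001, 0.012]
force: [-0.6, 0.4, -0.9]
grip_width: 0.0414
```

>>> move_arm(moves="0 0 0 0; 0 0 0 0; 0 0 5 0; 0 0 15 0; 0 0 27 0; 0 0 38 0; 0 0 48 0; 0 0 55 0; 0 0 58 0; 0 0 58 0")

```text
clock: 39.22
position: [0.6012, -0.0575, 0.0803]
tool_rot: [-3.141, 0.001, 0.012]
force: [-0.7, 0.5, -0.4]
grip_width: 0.0414
```

```bash
python3 go.py .602,-.0575,.059,0.012; python3 look.py round_small .602 -.0575 .066 0 l
```

```text
t 39.22 p [ 0.6012 -0.0575  0.0803] yaw 0.0119 w 0.0414 F [-0.7  0.5 -0.4] q [ 0.14  0.68 -0.2   1.76  0.2   0.72 -1.73]
.602,-.0575,.059,0.012 -> [ 0.9 -0.  21.3] -0.0
round_small top [ 0.6697 -0.0197 -1.9738  0.0979]
round_small side [ 0.5834 -0.1084  0.514   0.4665]
```

View pics/l.png

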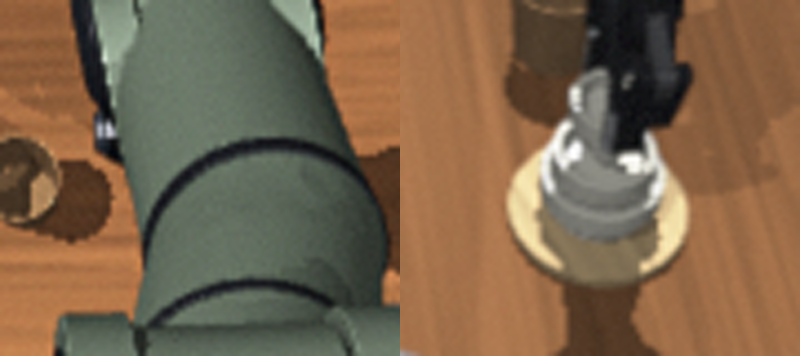

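Small is held over the medium dish's well. I lower it gently, watching the force.

>>> move_arm(moves="0 0 3 0; 0 0 6 0; 0 0 9 0; 0 0 11 0; 0 0 13 0; 0 0 15 0; 0 0 16 0; 0 0 17 0; 0 0 18 0; 0 0 18 0", grip_force=20)

```text
clock: 40.15
position: [0.6015, -0.0576, 0.0632]
tool_rot: [-3.142, 0.0, 0.012]
force: [-0.5, 0.5, -1.2]
grip_width: 0.0417
```

>>> move_arm(moves="0 0 0.5 0; 0 0 1 0; 0 0 1.5 0; 0 0 2 0; 0 0 2.5 0; 0 0 3 0; 0 0 3.5 0; 0 0 4 0; 0 0 4 0; 0 0 4 0")

```text
clock: 40.98
position: [0.6016, -0.0576, 0.0593]
tool_rot: [3.142, 0.0, 0.012]
force: [-0.3, -0.2, -0.5]
grip_width: 0.0415
```

>>> move_arm(moves="0 0 0.5 0; 0 0 1 0; 0 0 1.5 0; 0 0 1.5 0; 0 0 2 0; 0 0 2 0; 0 0 2.5 0; 0 0 2.5 0; 0 0 2.5 0; 0 0 2.5 0")

```text
clock: 41.82
position: [0.602, -0.0576, 0.0589]
tool_rot: [3.141, -0.001, 0.012]
force: [-12.5, 0.7, 37.6]
grip_width: 0.0415
```

>>> move_arm(moves="0 0 -1 0; 0 0 -2 0; 0 0 -2 0; 0 0 -2 0; 0 0 -2 0; 0 0 -2 0; 0 0 -2 0; 0 0 -2 0; 0 0 -2 0; 0 0 -2 0", grip=1)

```text
clock: 42.65
position: [0.6016, -0.0576, 0.0588]
tool_rot: [-3.142, 0.0, 0.012]
force: [0.5, -0.4, 0.1]
grip_width: 0.0852
```

>>> move_arm(moves="0 0 -10 0; 0 0 -30 0; 0 0 -60 0; 0 0 -95 0; -5 -5 -130 0; -25 -30 -150 0; -45 -65 -150 0; -65 -100 -150 0; -85 -135 -150 0; -105 -170 -150 0")

```text
clock: 43.48
position: [0.4934, 0.1124, 0.2098]
tool_rot: [-3.141, -0.001, 0.011]
force: [1.5, 1.8, 0.4]
grip_width: 0.0853
```

>>> move_arm(moves="-15 -35 0 0; -30 -70 0 0; -40 -105 0 0; -45 -135 0 0; -50 -155 0 0; -50 -165 0 0; -50 -170 0 0; -50 -170 0 0; -50 -170 0 0; -50 -170 0 0")

```text
clock: 44.32
position: [0.4431, 0.2791, 0.2088]
tool_rot: [3.141, -0.0, 0.01]
force: [0.3, -1.0, 1.3]
grip_width: 0.0855
```

```bash
python3 - <<'E'
from fit import *
import fit as F
o0=F.outline
S=dict(R=[('round_large',.602,-.0575,0,.008),('round_medium',.602,-.0575,0,.026),('round_small',.602,-.0575,0,.044)],Q=[('square_large',.451,-.339,.012,.008),('square_small',.451,-.339,.012,.026)])
ims=[]
for c in('top','side'):
    p=bot.grab_frame(c); P=cloud(p)
    h=cv2.cvtColor(p['frame'],cv2.COLOR_RGB2HSV); m=(h[...,1]<80)&(h[...,2]>65)
    for k,st in S.items():
        x,y=st[-1][1:3]
        d=np.hypot(P[...,0]-x,P[...,1]-y)
        print(c,k,'centre floor z',np.nanmedian(P[...,2][d<.012]).round(4),'expect',.008+.018*len(st))
        g=P[(d<.013)]; g=g[np.isfinite(g).all(1)]; A=np.c_[g[:,:2]-[x,y],np.ones(len(g))]; print('  floor tilt deg',np.round(np.degrees(np.linalg.lstsq(A,g[:,2],rcond=None)[0][:2]),1),len(g))
        q=np.array([x,y,.04]); o=np.int32(proj(p,q[None])[0])-[35,35]
        im=p['frame'][o[1]:o[1]+70,o[0]:o[0]+70,::-1]; big=cv2.resize(im,(400,300) if 0 else (300,300),interpolation=cv2.INTER_CUBIC)
        over=big.copy()
        for n,a,b,w,z in st:
            kk=48 if 'round' in n else 4
            for z1 in (0,):
                t=o0(n,a,b,w,z)[:kk]; cv2.polylines(over,[np.int32((proj(p,t)-o+.5)*300/70)],True,(0,0,255),1)
        ims.append(np.vstack([big,over])[:, :])
cv2.imwrite('pics/final.png',cv2.resize(np.hstack(ims),(800,400)))
E
python3 go.py
```

```text
top R centre floor z 0.0627 expect 0.06199999999999999
  floor tilt deg [-3.  -0.6] 58
top Q centre floor z 0.0442 expect 0.044
  floor tilt deg [-1.8  3.4] 57
side R centre floor z 0.0629 expect 0.06199999999999999
  floor tilt deg [-2.4 -3.9] 57
side Q centre floor z 0.0461 expect 0.044
  floor tilt deg [-0.5  0.5] 135
t 44.42 p [0.443  0.2794 0.2089] yaw 0.0102 w 0.0853 F [-0.3  0.5 -0.2] q [-0.42  0.41 -0.34  1.88  0.17  0.89 -2.4 ]
```

View pics/final.png

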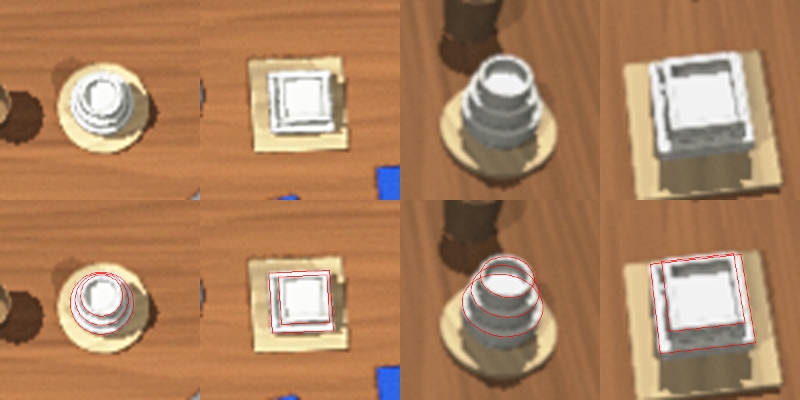

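```bash
python3 -c "
from h import *
print(bot.job_done())"
```

```text
the job is handed in; nothing more can be done
None
```

Both stacks are built and the job is handed in, at about 44 s of the 106 s allowed. The three round dishes stand on the plywood round board and the two square ones on the plywood square board, largest at the bottom in each.

- **Seating:** At each stacking, contact came at the height expected for a seated foot. In the last pictures the top wells' floors were 62.7–62.9 mm up for the round stack (62 expected). For the square stack they were 44.2 mm in the top view and 46.1 mm in the side view (44 expected); the side view's extra 2 mm is within the camera calibration.
- **Position:** The expected outlines drawn over both views lay on the dish rims, centred on the boards to within about 2 mm. The square dishes were lined up with their board.
- **Tilt:** The depth fits gave 0.5 to 4.6 degrees. The two views disagree, and the patches fitted were small and noisy. The pictures show level rims.
- **Tilt in the grip:** Round large hung slightly tilted while carried, and medium may have too. The downward press on placing levelled round large, and medium looked level once released. No dish tipped over.
- **Not checked:** I did not measure the cup, jar and tape roll again at the end. The arm did not go near enough to touch them.

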